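Hold the spring clip gaping over the tablet card

TASK

Pick up the steel spring clip standing in the tray by pinching its two handles together so that its jaws gape, and lower the open jaws gently over the middle of the top edge of the upright tablet card, about a centimetre deep and in line with the edge, one jaw on each side and neither touching the card. Finish while still holding the clip squeezed wide open there, so that I can slip a prescription in beside the card. Do not press on or shift the card, and leave the other things in the tray where they are.

Things in the scene. Friction and masses are not known exactly. Their poses are not given: they have to be found in the camera images.
- clip_pivot (a point): Middle of the pivot pin of the steel spring clip, which stands loose on its closed jaws, handles up. The pin is 36 mm above its underside; the handles' tips are 38 mm above the pin (42 when open). x: along the pin and the 40 mm wide jaws; y: across, the line along which the handles are pinched; z: up. The frame belongs to one lever, so it leans 0.25 rad about x when the clip is pinched evenly.
- clip_open (a joint): Angle between the clip's levers against the spring: 0 closed, 0.5 rad fully open at the stop, jaws 18 mm apart. Full opening takes a pinch of about 9 N near the handle tips; let go, it snaps shut.
- jaw_a (a point): Inner lower edge of one jaw lip, middle of its 40 mm width; the lip is 9 mm thick, on the clip's +y side of this point. 36 mm below the pin when closed, 34 mm when fully open.
- jaw_b (a point): Inner lower edge of the other jaw lip (on the clip's -y side), middle of its 40 mm width. Closed, it nearly meets jaw_a.
- card_edge (a point): Middle of the top edge of the upright tablet card: a stiff brown card 90 mm long and 3 mm thick with two rows of tablets low on one face, standing in a grey foot of 104 x 60 x 14 mm, 350 g in all, loose and easily tipped. The edge is 88 mm above the tray floor. x axis: along the edge; y: through the thickness; z: up.
- tray: White plastic pull-out tray, fixed, 340 (x) x 660 (y) x 36 mm high, floor and walls 4 mm thick; origin in the middle of its underside, which lies on the work surface.
- clip: The clip, about 100 g: two mirror-image levers; origin 36 mm below clip_pivot, same axes. Handles are flat, 30 mm wide (along x), 3 mm thick. Closed they splay as a V, over their outsides 26 mm at the pin and 46 mm at the tips; fully pinched they stand parallel, 26 mm over their outsides.
- card: The tablet card with its foot; origin in the middle of the foot's underside, 88 mm below card_edge, same axes.
- first_aid_box: Yellow plastic first-aid box with a latch, 152 x 107 x 61 mm; origin in the middle of its underside. Leave alone.
- thermometer_case: Glass thermometer case, 136 x 18 x 18 mm, long along its x; origin in the middle of its underside. Leave alone.
- pill_dish: White ceramic pill dish, 72 mm across, 22 mm high; origin in the middle of its underside. Leave alone.
- tweezers: Steel tweezers, about 120 mm long along its x, 12 mm wide, 6 mm high; origin in the middle of its underside. Leave alone.
Mind the look-alikes: they are no part of the job. There is more than one size of the card; the job needs the middle-sized.

How it is judged (in metres and radians):
On the way:
1. the clip is held in the fingers, lifted at least 30 mm clear of the tray floor (height (world z) of clip_pivot above 0.072 m and contact force between the fingers and clip above 2 N and contact force between clip and tray below 0.3 N), for 0.2 s.
At the end, for the whole second after the job is handed in: Fingers hold the clip, open 0.35 rad or more; a jaw each side of the card, 2.5 mm or more from its mid-plane, 4 mm or more below its edge; pivot 4 to 32 mm above the edge, within 25 mm of its middle, aligned within 0.2 rad; clip still, touching neither card nor tray; card upright (value of joint clip_open above 0.35 rad and ((y of jaw_a in the frame of card_edge above 0.0025 m and y of jaw_b in the frame of card_edge below -0.0025 m) or (y of jaw_b in the frame of card_edge above 0.0025 m and y of jaw_a in the frame of card_edge below -0.0025 m)) and z of each of jaw_a, jaw_b in the frame of card_edge below -0.004 m and z of clip_pivot in the frame of card_edge between 0.004 and 0.032 m and x of clip_pivot in the frame of card_edge between -0.025 and 0.025 m and angle between the x axis of clip_pivot and the x axis of card_edge, either way round below 0.2 rad and contact force between the fingers and clip above 2 N and contact force between clip and card below 0.3 N and contact force between clip and tray below 0.3 N and linear speed of clip below 0.03 m/s and angle between card_edge's own z axis and vertical below 0.05 rad); the arm keeps its last pose, push and grip.
It fails at once if the clip presses on the card or its foot with more than 5 N (contact force between clip and card above 5 N).
It fails at once if the card is pushed more than 10 mm or tipped more than 0.15 rad (distance of card from where it was at the start of the episode above 0.01 m or angle between card_edge's own z axis and vertical above 0.15 rad).
It fails at once if another thing in the tray is shifted more than 15 mm (distance of any of first_aid_box, thermometer_case, pill_dish, tweezers from where it was at the start of the episode above 0.015 m).
It also fails if it takes over 40 s, if anything falls off the work surface, if the arm or the gripper's body presses on something with over 40 N, if the wrist force passes 120 N, or if a joint passes its speed limit or range.

ROBOT

A 6-joint arm with a two-finger parallel gripper is mounted at the origin on the work surface. World frame = base frame: x ahead of the robot, y to its left, z up, the work surface at z = 0. Lengths are in mm, angles in rad, forces in N, time in s.
With the tool pointing down it reaches from about 350 to 975 mm from the base axis. Payload 7.1 kg.
Tool frame: the origin (TCP) lies between the finger pads; the fingertips stand 19 mm ahead of it and the grasp point (between the pads) is the TCP (ctrl.tcp_to_tips is the distance from the TCP to the fingertips, in mm); z points along the fingers, y is the line along which they close (so a half turn about z gives the same grasp; the last joint's range is limited). The gripper opens to 88 mm and grips with 3 to 60 N. Pads are 20 mm wide; open, the fingers measure 115 mm over their backs; the gripper's body (75 mm by 178 mm) begins 61 mm behind the grasp point.
Start: joints at [-1.297, 0.423, 1.63, -0, 1.089, -0.019], TCP at [180.414, -598.377, 241.675] pointing down, gripper open.
Joint ranges: [-3, 3], [-0.9, 2.11], [0.09, 2.58], [-1.31, 4.45], [0.11, 2.69], [-2.54, 2.54]. Speed limits (rad/s): [2.39, 2.39, 3.01, 3.14, 3.14, 3.14].

INTERFACE

Orientations are given as a rotation vector (axis times angle).
In Python, from workcell import status, optics, ctrl gives the robot as it stands. The module is installed in compiled form; this text tells all that it offers.
- The arm moves only by the shell command python3 -m inch 'ROWS'. ROWS is JSON, a list that holds one entry, the list of rows, each a list of 7 numbers: the shift along the tool's x, y, z in mm, then the turn, a rotation vector about the tool's x, y, z in rad, then the opening in per cent of the stroke, from 0 (shut) to 100 (fully open). A call has 1 to 20 rows; each row is the pose to reach, as a shift and turn from the pose commanded when the call began, along the tool's axes at that moment; what a row does not reach only later rows make up. A row lasts 1/10 s, in which the tool goes at most 50 mm and 8.59 degrees, less where a joint would pass 70% of its speed; a pose out of reach is approached as far as the arm can. A call with a gripper value outside its range is refused whole. The fingers move at their own pace and stop on an object; the grip force is fixed at half the most. Time passes only in rows, so rows that repeat a pose let the fingers close. It gives the time, the measured TCP pose, the force, the opening and the grip force at its end, in the units of the state.
- status.get_obs(): the state, without advancing time (a new reading comes with each control period).
- optics.get_image(name): name is "scene" or "top" or "wrist"; returns a dict with "frame" (480x640x3 uint8, red, green, blue), "fx", "fy", "cx", "cy" (pixels), "rvec" (rotation vector, rad) and "tvec" (3), from world to camera coordinates, as OpenCV has them; the wrist camera has in their place "hand_eye" (4x4, takes a point from camera to tool coordinates, whose origin is the TCP and whose axes are the flange's). Camera axes: x right, y down, z forward; pixel columns grow to the right and rows downward; lengths in mm; the calibration is good to about 2 mm. A picture is of the moment at which its call begins: read the wrist's pose just before it. There is no depth.
- ctrl.close_job(): hands the job in; it is judged then, once.
The state is a dict: "t": time; "qpos": joint angles; "qvel": joint speeds; "joint_torque": joint torques, N m; "ee_pos": TCP position; "orientation": TCP orientation; "ft_force": force on the tool from outside, world axes, zero at the start; "moment": the same for the moment, N m; "width": finger opening in mm; "grasp_force": force on a finger pad.
Only numpy, scipy, OpenCV 4.12 (cv2) and the standard library are available. Lean on these libraries where they do the work, as an engineer would, in place of code of your own. Each camera call takes 0.05 s, during which the arm holds its last target. There are 200 camera calls.

## Working session

There is one attempt and no reset: what is moved stays moved. The work goes in short steps, Python scripts to look and compute and a shell command to move; the robot and the scene stay as the last step left them, time stands still between calls to the robot, and variables do not carry over. Pictures are saved under pics/ and viewed, at most 10 in all, crops included, and the job is handed in when it is done.

```bash
mkdir -p pics; cat > h.py <<'E'
import numpy as np, cv2, pickle
from workcell import status, optics, ctrl
def snap(n):
    o=status.get_obs(); d=optics.get_image(n); d=dict(d); d['obs']=o
    if n=='wrist':
        T=np.eye(4); T[:3,:3]=cv2.Rodrigues(np.array(o['orientation'],float))[0]; T[:3,3]=o['ee_pos']
        C=T@np.array(d['hand_eye']); R=C[:3,:3]; c=C[:3,3]
    else:
        R=cv2.Rodrigues(np.array(d['rvec'],float))[0].T; c=-R@np.array(d['tvec'],float).ravel()
    d['R']=R; d['c']=c
    return d
def ray(d,u,v):
    r=d['R']@np.array([(u-d['cx'])/d['fx'],(v-d['cy'])/d['fy'],1]); return d['c'],r/np.linalg.norm(r)
def onplane(d,u,v,z):
    c,r=ray(d,u,v); return c+r*(z-c[2])/r[2]
def tri(*obs):
    A=np.zeros((3,3));b=np.zeros(3);L=[]
    for d,u,v in obs:
        c,r=ray(d,u,v);P=np.eye(3)-np.outer(r,r);A+=P;b+=P@c;L.append((c,P))
    x=np.linalg.solve(A,b); return x,[float(np.linalg.norm(P@(x-c))) for c,P in L]
def proj(d,p):
    q=d['R'].T@(np.array(p,float)-d['c']); return d['fx']*q[0]/q[2]+d['cx'],d['fy']*q[1]/q[2]+d['cy']
def save(d,n):
    cv2.imwrite(f'pics/{n}.png',d['frame'][:,:,::-1]); pickle.dump(d,open(n+'.pkl','wb'))
def load(n): return pickle.load(open(n+'.pkl','rb'))
E
python3 - <<'E'
from h import *
for n in('scene','top','wrist'):
    d=snap(n); save(d,n+'0'); print(n,d['c'].round(),d['R'].round(2).tolist(),d['fx'])
o=status.get_obs(); print(o['t'],o['orientation'],o['width'],o['ft_force'])
E
```

```text
scene [1144. -393.  649.] [[0.57, 0.45, -0.69], [0.82, -0.32, 0.46], [-0.01, -0.83, -0.56]] 519.3085913753372
top [ 368.   52. 1188.] [[0.01, -1.0, 0.09], [-1.0, -0.0, 0.02], [-0.02, -0.09, -1.0]] 560.1468348269817
wrist [ 251. -577.  384.] [[0.29, -0.92, -0.26], [-0.96, -0.28, -0.08], [-0.0, 0.27, -0.96]] 342.07996300614707
0.15 [-3.10676531e+00 -4.58183041e-01  2.52589608e-04] 87.76396366862387 [-0.40003249  0.88740621  0.02555732]
```

View pics/top0.png

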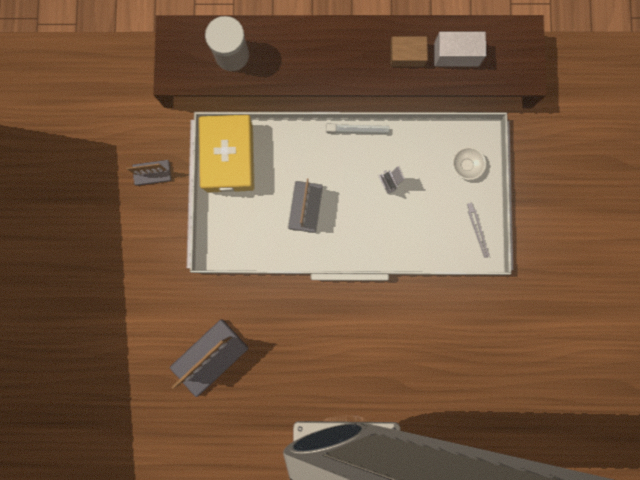

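View pics/scene0.png

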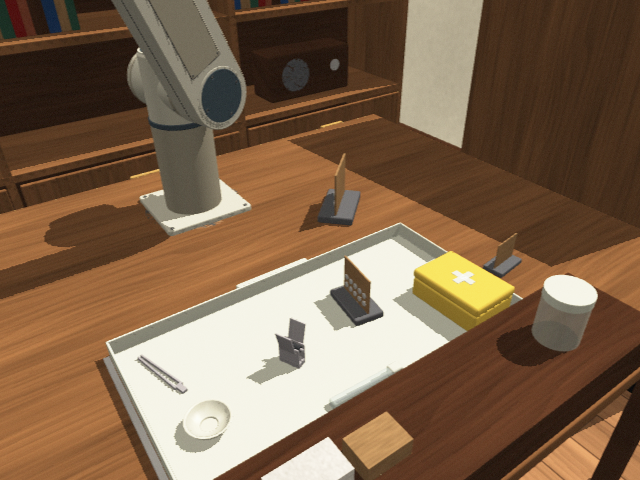

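Top view: clip at about (392,180), mid-sized card in the tray with foot centre near (306,207); the larger and smaller cards stand outside the tray. A raised shelf lies at rows 15–95. Scene view: clip handles at (295,340), card at (357,285).

```bash
python3 - <<'E'
from h import *
t,s=load('top0'),load('scene0')
print('clip floor',onplane(t,392,180,40),'card',onplane(t,306,207,15), onplane(s,292,358,10))
print('shelf?',onplane(t,350,15,0),onplane(t,350,95,0))
print('shelf tri corner box', tri((t,409,50),(s,377,440)))
print('tray wall', onplane(t,192,272,36),onplane(t,511,115,36))
a=cv2.resize(t['frame'][160:240,280:420],None,fx=5,fy=5,interpolation=cv2.INTER_CUBIC)
b=cv2.resize(s['frame'][250:370,265:405],None,fx=5,fy=5,interpolation=cv2.INTER_CUBIC)[:,:]
a=a[:, :700]
cv2.imwrite('pics/a.png',a[:,:,::-1]);cv2.imwrite('pics/b.png',b[:,:,::-1])
E
```

```text
clip floor [606.29298194 -92.81354349  40.        ] card [552.9669541   86.09373096  15.        ] [607.2627207  -85.71587149  10.        ]
shelf? [ 9.84521036e+02 -7.71253543e+00  2.27373675e-13] [802.4811498   -7.71254711   0.        ]
shelf tri corner box (array([ 858.32168088, -119.57543024,  103.36913187]), [1.2930480689890662, 1.2930480689890909])
tray wall [413.33406564 319.79144801  36.        ] [ 746.26957819 -343.51139467   36.        ]
```

View pics/a.png

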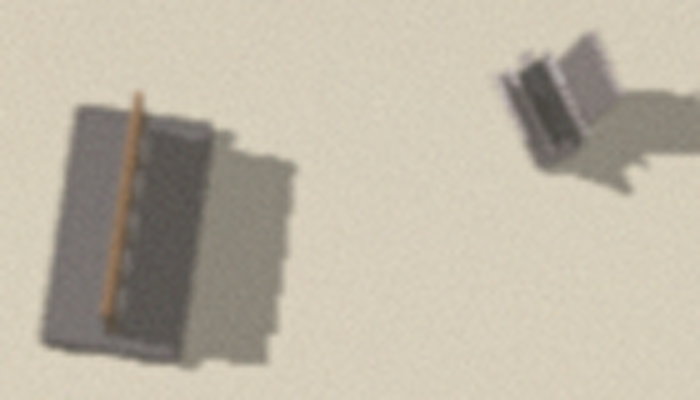

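View pics/b.png

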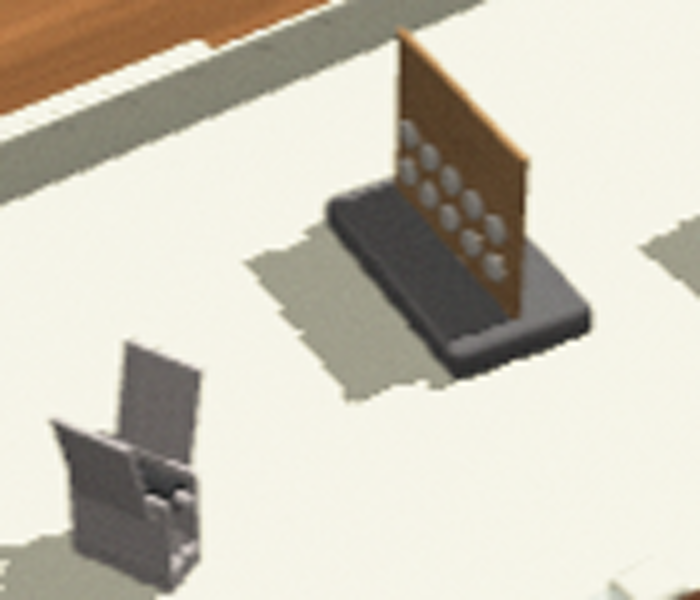

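The crops show the clip with its handle tip edges near (500,73)-(540,160) and (590,35)-(617,95) in crop a. Its pin axis lies about 24° from world x. The card edge runs (138,95)-(107,318), about -8°. Next I'll move the wrist camera over for closer looks.

```bash
cat >> h.py <<'E'
def shift(pos,yawdeg,o=None):
    "tool-frame shift & turn from present measured pose to pos, tool down with tool x at yaw"
    o=o or status.get_obs(); R=cv2.Rodrigues(np.array(o['orientation'],float))[0]
    a=np.radians(yawdeg); c,s=np.cos(a),np.sin(a)
    G=np.array([[c,s,0],[s,-c,0],[0,0,-1.]])
    print('now',np.round(o['ee_pos'],1),'yaw',np.degrees(np.arctan2(R[1,0],R[0,0])).round(2),'shift',(R.T@(np.array(pos)-o['ee_pos'])).round(1),'turn',cv2.Rodrigues(R.T@G)[0].ravel().round(4))
E
python3 -c "
from h import *
shift([600,-60,250],24)"
```

```text
now [ 180.3 -598.   241.1] yaw 16.78 shift [ 557.1 -393.9   -8.5] turn [-1.20e-03 -1.00e-04 -1.26e-01]
```

```bash
python3 -m inch '[[[40,-28,-4,0,0,0,100],[80,-57,-9,0,0,0,100],[120,-85,-9,0,0,0,100],[160,-113,-9,0,0,-0.03,100],[200,-142,-9,0,0,-0.05,100],[240,-170,-9,0,0,-0.08,100],[280,-198,-9,0,0,-0.1,100],[320,-226,-9,0,0,-0.126,100],[360,-255,-9,0,0,-0.126,100],[400,-283,-9,0,0,-0.126,100],[440,-311,-9,0,0,-0.126,100],[480,-340,-9,0,0,-0.126,100],[520,-368,-9,0,0,-0.126,100],[545,-385,-9,0,0,-0.126,100],[557,-394,-9,0,0,-0.126,100],[557,-394,-9,0,0,-0.126,100],[557,-394,-9,0,0,-0.126,100],[557,-394,-9,0,0,-0.126,100],[557,-394,-9,0,0,-0.126,100]]]' && python3 - <<'E'
from h import *
d=snap('wrist'); save(d,'w1')
print(proj(d,[606,-92,78]),proj(d,[553,86,92]))
shift([560,50,260],24)
E
```

```text
t: 2.05
ee_pos: [599.2, -61.7, 250.8]
orientation: [3.074, 0.65, -0.0]
ft_force: [-0.8, 0.2, -0.2]
width: 87.9
grasp_force: 0.0
(np.float64(348.57124988670745), np.float64(232.96238874938072)) (np.float64(144.39733946886213), np.float64(211.01704996882765))
now [599.4 -61.6 250.8] yaw 23.9 shift [   9.2 -118.    -9.2] turn [ 0.0001  0.0001 -0.0017]
```

View pics/w1.png

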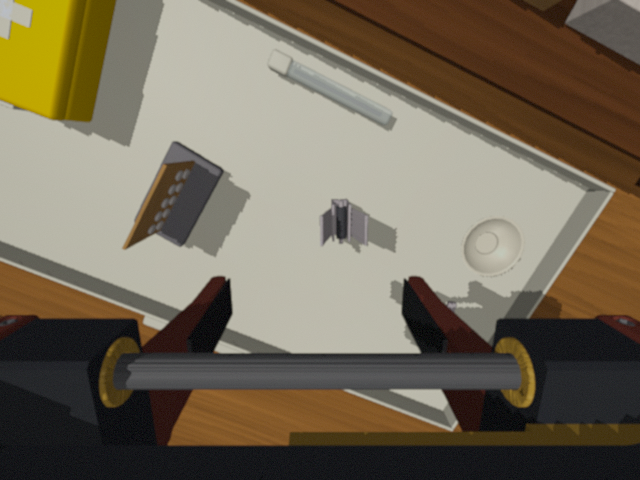

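Wrist view 1: the clip is at about (345,222) with its handle tips near x=322 and 366. The card's top edge runs about (172,150)-(125,248). Now a second wrist view for triangulation.

```bash
python3 -m inch '[[[3,-35,-3,0,0,0,100],[6,-70,-6,0,0,0,100],[8,-100,-9,0,0,0,100],[9,-118,-9,0,0,0,100],[9,-118,-9,0,0,0,100],[9,-118,-9,0,0,0,100]]]' && python3 - <<'E'
from h import *
d=snap('wrist'); save(d,'w2')
w1=load('w1')
print(proj(d,[606,-92,78]),proj(d,[553,86,92]))
u,v=map(int,proj(d,[606,-92,60])); a=w1['frame'][185:260,305:385]; b=d['frame'][v-37:v+38,u-40:u+40]
print('clip crop2 origin',u-40,v-37)
u2,v2=map(int,proj(d,[553,86,92])); c=w1['frame'][130:260,100:240]; e=d['frame'][v2-65:v2+65,u2-70:u2+70]
print('card crop2 origin',u2-70,v2-65)
R=lambda i,f:cv2.resize(i,None,fx=f,fy=f,interpolation=cv2.INTER_CUBIC)
A=np.hstack([R(a,5),R(b,5)]); B=np.hstack([R(c,800/280),R(e,800/280)])[:,:800]
A=A[:,:800]; im=np.vstack([R(A,.8),np.zeros((1,640,3),np.uint8),R(B,.8)[:,:640]])
print(im.shape); cv2.imwrite('pics/c.png',im[:,:,::-1])
E
```

```text
t: 2.7
ee_pos: [560.3, 50.6, 259.9]
orientation: [3.072, 0.653, 0.001]
ft_force: [-0.3, -0.7, -0.2]
width: 87.8
grasp_force: 0.0
(np.float64(467.5815267094117), np.float64(240.87095420690247)) (np.float64(278.3965783114792), np.float64(219.82338986608863))
clip crop2 origin 420 199
card crop2 origin 208 154
(598, 640, 3)
```

View pics/c.png

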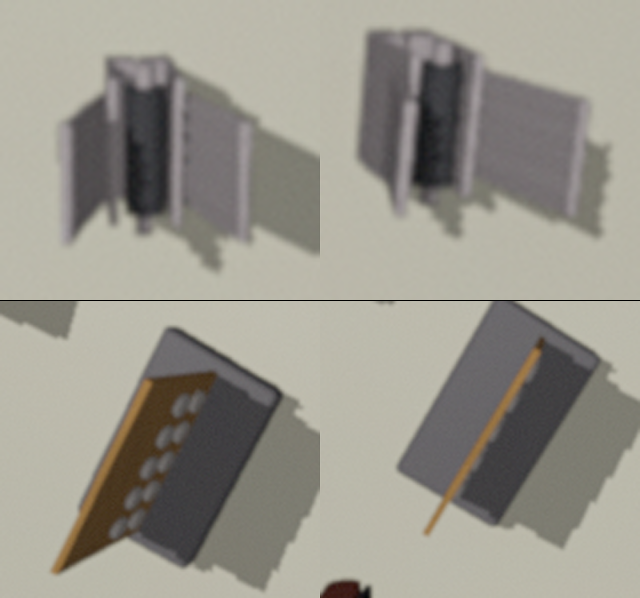

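The crops show the clip's tip edges at left x≈65 and right x≈245 in view 1, and 400–411 and 572–585 in view 2. The card edge ends are at (149,381)/(57,572) and (541,345)/(428,533). I'll triangulate these.

```bash
python3 - <<'E'
from h import *
w1,w2=load('w1'),load('w2')
def px(o,s,x,y): return o[0]+(x+.5)/s-.5, o[1]+(y+.5)/s-.5
def T(o1,p1,o2,p2,s):
    r=tri((w1,*px(o1,s,*p1)),(w2,*px(o2,s,*p2))); print(r[0].round(1),np.round(r[1],1)); return r[0]
c1,c2=(305,185),(420,199)
L1=T(c1,(65,122),c2,(91,98),4);L2=T(c1,(67,242),c2,(80,213),4)
R1=T(c1,(246,122),c2,(265,100),4);R2=T(c1,(244,240),c2,(252,212),4)
k=2.2857
E1=T((100,130),(149,80),(208,154),(221,44),k);E2=T((100,130),(57,271),(208,154),(108,232),k)
yaw=lambda a,b:np.degrees(np.arctan2(*(a-b)[[1,0]])).round(1)
print('clip',np.mean([L1,L2,R1,R2],0).round(1),'len',np.linalg.norm(L1-L2),np.linalg.norm(R1-R2),'yaw',yaw(L1,L2),yaw(R1,R2),'width',np.linalg.norm(L1+L2-R1-R2)/2, 'perp', yaw(L1+L2,R1+R2)-90)
print('edge',((E1+E2)/2).round(1),'len',np.linalg.norm(E1-E2),'yaw',yaw(E1,E2))
m=np.mean([L1,L2,R1,R2],0)
for d in (load('top0'),load('scene0')):
    print([np.round(proj(d,p),1).tolist() for p in (L1,L2,R1,R2,E1,E2)])
E
```

```text
[611.2 -60.8  77.3] [0.3 0.3]
[584.4 -73.4  76.4] [0.3 0.3]
[628.2 -99.8  77. ] [0.1 0.1]
[ 602.2 -112.1   77. ] [0.2 0.2]
[601.   80.6  94.6] [1.2 1.2]
[511.5  93.3  91. ] [0.1 0.1]
clip [606.5 -86.5  76.9] len 29.61687611268994 28.71815879955399 yaw 25.1 25.2 width 42.5718452101131 perp 24.200000000000003
edge [556.3  87.   92.8] len 90.52256251877573 yaw -8.1
[[378.4, 173.8], [384.6, 187.0], [397.7, 165.5], [403.9, 178.3], [307.8, 176.7], [301.1, 221.8]]
[[304.6, 323.4], [289.3, 317.7], [289.7, 339.4], [274.5, 333.1], [369.1, 280.5], [343.9, 255.8]]
```

Everything is consistent: handle tips at z≈77 against 78 expected, outer width 42.6+3 mm, card edge at z≈92.8 against 92, edge length 90.5. Going to the clip.

```bash
python3 -c "
from h import *
shift([606.5,-86.5,120],24.8)"
```

```text
now [560.4  50.3 259.8] yaw 23.97 shift [-13.5 143.6 139.9] turn [ 0.0004 -0.0003 -0.0145]
```

```bash
python3 -m inch '[[[-3,35,0,0,0,0,100],[-6,70,10,0,0,0,100],[-10,105,40,0,0,-0.0145,100],[-13.5,135,70,0,0,-0.0145,100],[-13.5,143.6,95,0,0,-0.0145,100],[-13.5,143.6,115,0,0,-0.0145,100],[-13.5,143.6,130,0,0,-0.0145,100],[-13.5,143.6,140,0,0,-0.0145,100],[-13.5,143.6,140,0,0,-0.0145,100],[-13.5,143.6,140,0,0,-0.0145,100],[-13.5,143.6,140,0,0,-0.0145,100]]]' && python3 - <<'E'
from h import *
d=snap('wrist'); save(d,'w3')
shift([606.5,-86.5,68],24.8)
print([np.round(proj(d,p)).tolist() for p in ([611.2,-60.8,77.3],[584.4,-73.4,76.4],[628.2,-99.8,77],[602.2,-112.1,77])])
E
```

```text
t: 3.85
ee_pos: [607.0, -85.5, 120.8]
orientation: [3.067, 0.676, 0.003]
ft_force: [0.5, 0.0, -0.9]
width: 87.4
grasp_force: 0.0
now [607.  -85.5 120.8] yaw 24.85 shift [-1.   0.6 52.8] turn [ 0.0011 -0.0017  0.0009]
[[280.0, 254.0], [282.0, 301.0], [355.0, 256.0], [353.0, 302.0]]
```

View pics/w3.png

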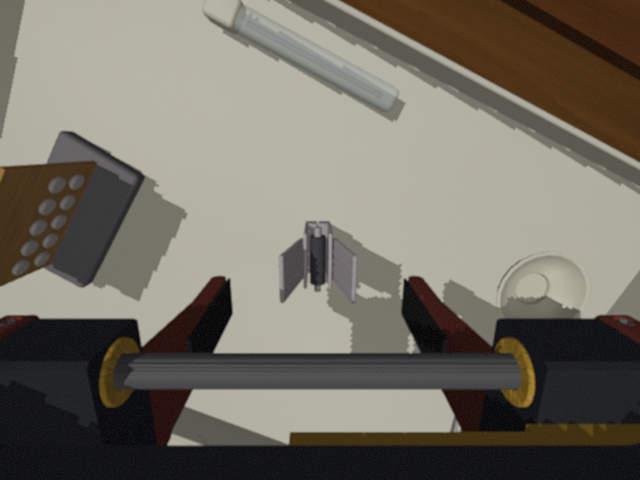

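View 3: the clip is centred between the fingers at (318,270), and the predicted tip edges at x≈280 and 355 match the picture. I'll descend, then pinch.

```bash
python3 -m inch '[[[-1,0.6,15,0,0,0,100],[-1,0.6,30,0,0,0,100],[-1,0.6,42,0,0,0,100],[-1,0.6,50,0,0,0,100],[-1,0.6,53,0,0,0,100],[-1,0.6,53,0,0,0,100],[-1,0.6,53,0,0,0,100]]]' && python3 -m inch '[[[0,0,0,0,0,0,60],[0,0,0,0,0,0,50],[0,0,0,0,0,0,40],[0,0,0,0,0,0,30],[0,0,0,0,0,0,20],[0,0,0,0,0,0,10],[0,0,0,0,0,0,0],[0,0,0,0,0,0,0],[0,0,0,0,0,0,0],[0,0,0,0,0,0,0],[0,0,0,0,0,0,0],[0,0,0,0,0,0,0]]]'
```

```text
t: 4.6
ee_pos: [605.9, -86.6, 66.8]
orientation: [3.068, 0.675, 0.0]
ft_force: [0.2, 0.2, 0.6]
width: 87.6
grasp_force: 0.0
t: 5.8
ee_pos: [607.5, -87.2, 68.3]
orientation: [3.066, 0.675, 0.006]
ft_force: [-0.1, -1.2, 8.2]
width: 25.9
grasp_force: 30.0
```

The clip is pinched fully open: width 25.9 mm, grip 30 N. Lifting and checking.

```bash
python3 -m inch '[[[0,0,-10,0,0,0,0],[0,0,-25,0,0,0,0],[0,0,-45,0,0,0,0],[0,0,-70,0,0,0,0],[0,0,-95,0,0,0,0],[0,0,-115,0,0,0,0],[0,0,-125,0,0,0,0],[0,0,-130,0,0,0,0],[0,0,-130,0,0,0,0],[0,0,-130,0,0,0,0],[0,0,-130,0,0,0,0]]]' && python3 - <<'E'
from h import *
d=snap('wrist'); save(d,'w4'); s=snap('scene'); save(s,'s4')
o=status.get_obs(); R=cv2.Rodrigues(np.array(o['orientation']))[0]; p=np.array(o['ee_pos'])
print('tool z',R[:,2].round(4))
for n,dz in (('tcp',0),('pin28',28),('jaw',62)): print(n,np.round(proj(d,p+R[:,2]*dz),1),np.round(proj(s,p+R[:,2]*dz),1))
u,v=map(int,proj(s,p+R[:,2]*30)); print('scene origin',u-40,v-35)
a=cv2.resize(d['frame'][240:390,220:420],None,fx=2,fy=2); b=cv2.resize(s['frame'][v-35:v+40,u-40:u+60],None,fx=4,fy=4,interpolation=cv2.INTER_CUBIC)
cv2.imwrite('pics/d.png',np.hstack([a,b])[:,:,::-1])
shift([556.3,87,190],-8.1)
E
```

```text
t: 6.9
ee_pos: [605.0, -86.4, 195.5]
orientation: [-3.067, -0.675, 0.003]
ft_force: [0.2, 0.6, -0.5]
width: 25.6
grasp_force: 30.0
tool z [-1.5e-03  3.0e-04 -1.0e+00]
tcp [316.7 312.3] [285.7 267.9]
pin28 [316.7 287.9] [286.5 282.9]
jaw [316.7 266.4] [287.5 300.3]
scene origin 246 248
now [605.2 -86.5 195.8] yaw 24.82 shift [  28.5 -178.     5.9] turn [-5.000e-04  1.500e-03  5.746e-01]
```

View pics/d.png

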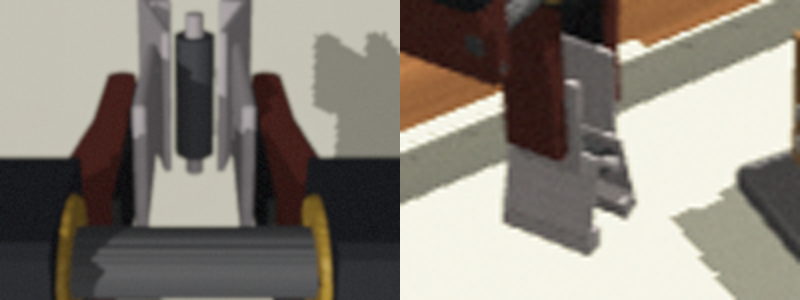

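The clip is held upright and centred: barrel at wrist pixel (317.5,287) against (316.7,287.9) predicted for a pin 28 mm below the TCP, with the jaws gaping. Moving above the card.

```bash
python3 -m inch '[[[2,-12,0,0,0,0.04,0],[6,-35,0,0,0,0.11,0],[10,-60,1,0,0,0.2,0],[14,-88,2,0,0,0.29,0],[18,-113,3,0,0,0.38,0],[22,-138,4,0,0,0.46,0],[25,-156,5,0,0,0.53,0],[27,-170,6,0,0,0.5746,0],[28.5,-176,6,0,0,0.5746,0],[28.5,-178,6,0,0,0.5746,0],[28.5,-178,6,0,0,0.5746,0],[28.5,-178,6,0,0,0.5746,0],[28.5,-178,6,0,0,0.5746,0]]]' && python3 - <<'E'
from h import *
s4=load('s4');o=s4['obs'];R=cv2.Rodrigues(np.array(o['orientation']))[0];p=np.array(o['ee_pos'])
print('jaw outer mids predicted',[np.round(proj(s4,p+R@[0,y,62]),1) for y in(-18,18)],'seen (282.9,307.3)')
d=snap('wrist'); save(d,'w5'); s=snap('scene'); save(s,'s5')
o=status.get_obs();R=cv2.Rodrigues(np.array(o['orientation']))[0];p=np.array(o['ee_pos'])
E1,E2=np.array([601,80.6,92.5]),np.array([511.5,93.3,92.5])
print('edge pred',[np.round(proj(d,e),1) for e in(E1,E2)],[np.round(proj(s,e),1) for e in(E1,E2)])
hsv=cv2.cvtColor(d['frame'],cv2.COLOR_RGB2HSV)
m=cv2.inRange(hsv,(8,90,60),(22,255,255)); m[:, :250]=0; m[:,390:]=0; m[330:]=0
for r in range(130,330,12):
    x=np.flatnonzero(m[r]); print(r,(x.min(),x.max(),len(x)) if len(x) else None,end='; ')
cv2.imwrite('pics/e.png',np.hstack([cv2.resize(d['frame'][150:350,220:420],None,fx=2,fy=2),cv2.resize(s['frame'][190:340,280:430],(400,400),interpolation=cv2.INTER_CUBIC)])[:,:,::-1])
shift([556.3,87,144],-8.1)
E
```

```text
t: 8.3
ee_pos: [557.0, 86.4, 190.7]
orientation: [3.134, -0.223, 0.0]
ft_force: [0.0, 0.2, -0.5]
width: 25.8
grasp_force: 30.0
jaw outer mids predicted [array([293.9, 293.9]), array([281., 307.])] seen (282.9,307.3)
edge pred [array([315.3, 189.4]), array([315.5, 306.8])] [array([369. , 281.5]), array([343.9, 255.1])]
130 None; 142 None; 154 None; 166 None; 178 None; 190 (np.int64(313), np.int64(315), 3); 202 (np.int64(312), np.int64(316), 5); 214 (np.int64(313), np.int64(316), 4); 226 (np.int64(313), np.int64(316), 4); 238 (np.int64(313), np.int64(316), 4); 250 None; 262 None; 274 None; 286 (np.int64(272), np.int64(272), 1); 298 None; 310 None; 322 None; now [556.9  86.5 190.7] yaw -8.12 shift [-0.7 -0.4 46.7] turn [-0.     -0.0001 -0.0004]
```

View pics/e.png

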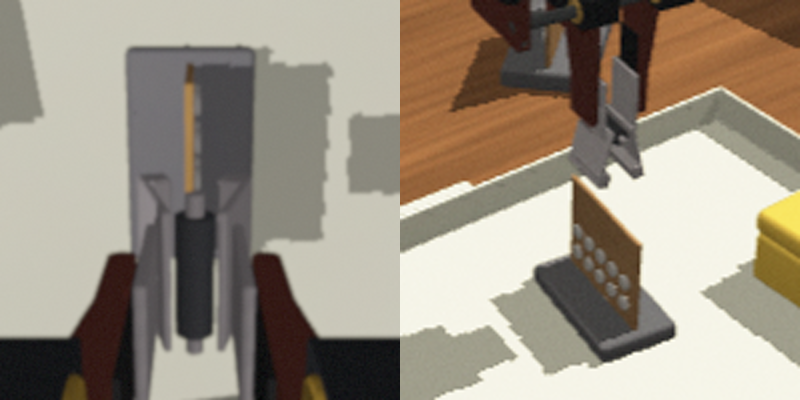

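Hover view: the card edge is vertical at wrist column 314.4, and the clip's centre plane is at about 317. So I'll shift about 2 mm along tool -y, then lower 47 mm.

```bash
python3 -m inch '[[[0,-1,0,0,0,0,0],[0,-2,0,0,0,0,0],[0,-2,8,0,0,0,0],[0,-2,14,0,0,0,0],[0,-2,19,0,0,0,0],[0,-2,24,0,0,0,0],[0,-2,28,0,0,0,0],[0,-2,32,0,0,0,0],[0,-2,35,0,0,0,0],[0,-2,38,0,0,0,0],[0,-2,40,0,0,0,0],[0,-2,42,0,0,0,0],[0,-2,44,0,0,0,0],[0,-2,46,0,0,0,0],[0,-2,47,0,0,0,0],[0,-2,47,0,0,0,0],[0,-2,47,0,0,0,0],[0,-2,47,0,0,0,0]]]' && python3 - <<'E'
from h import *
d=snap('wrist'); save(d,'w6'); s=snap('scene'); save(s,'s6')
hsv=cv2.cvtColor(d['frame'],cv2.COLOR_RGB2HSV); m=cv2.inRange(hsv,(8,90,60),(22,255,255))
for r in range(160,260,10):
    x=np.flatnonzero(m[r,290:345])+290; print(r,(x.min(),x.max()) if len(x) else None,end='; ')
o=d['obs'];R=cv2.Rodrigues(np.array(o['orientation']))[0];p=np.array(o['ee_pos'])
print('mid',proj(d,p+R[:,2]*50), 'edge pred',proj(s,[601,80.6,92]),proj(s,[511.5,93.3,92]),proj(d,[601,80.6,92]))
u,v=map(int,proj(s,p+R[:,2]*50))
a=cv2.resize(d['frame'][150:350,220:420],None,fx=2,fy=2);b=cv2.resize(s['frame'][v-45:v+35,u-40:u+40],(400,400),interpolation=cv2.INTER_CUBIC);print(u-40,v-45)
cv2.imwrite('pics/f.png',np.hstack([a,b])[:,:,::-1])
E
```

```text
t: 10.2
ee_pos: [557.1, 88.9, 143.8]
orientation: [-3.134, 0.222, -0.0]
ft_force: [0.3, 0.0, -0.5]
width: 25.7
grasp_force: 30.0
160 None; 170 None; 180 None; 190 (np.int64(317), np.int64(319)); 200 (np.int64(317), np.int64(319)); 210 (np.int64(316), np.int64(320)); 220 (np.int64(316), np.int64(321)); 230 (np.int64(316), np.int64(320)); 240 (np.int64(316), np.int64(320)); 250 None; mid (np.float64(315.89727864519324), np.float64(273.52177405274244)) edge pred (np.float64(369.0150475087662), np.float64(281.72118972266776)) (np.float64(343.8980188957416), np.float64(255.3611514978888)) (np.float64(319.56781935383225), np.float64(199.11955532651226))
317 222
```

View pics/f.png

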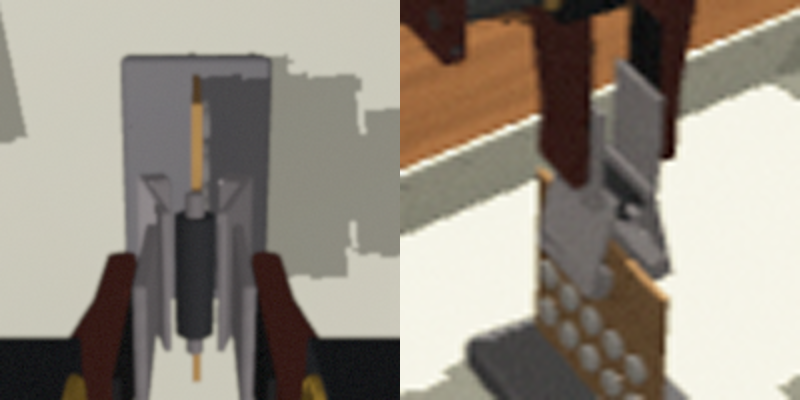

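The jaws straddle the card: the edge is at column 318 and the clip's centre at 317.5. They sit about 10 mm deep, with no contact force, and the card edge ends are still at (345,256) and (370,282), as at the start. Handing in.

```bash
python3 -c "
from h import *
print(ctrl.close_job())"
```

```text
the job is handed in; nothing more can be done
None
```

I handed the job in with the clip held squeezed wide open over the middle of the card's top edge, jaws about 1 cm deep on either side; the last pictures and force reading showed no contact and an unmoved card, but no verdict came back.

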